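# Tighten the corner nut with short wrench strokes

### The arm

A 7-joint arm with a two-finger parallel gripper is mounted at the origin on a cart in front of the work surface, level with it; the furniture and walls round the work are solid. World frame = base frame: x ahead of the robot, y to its left, z up, the work surface at z = 0. Lengths are in mm, angles in rad, forces in N, time in s.
With the tool pointing down it reaches from about 400 to 875 mm from the base axis. Payload 6.5 kg.
Tool frame: the origin (TCP) lies at the very end of the fingers, on their centre line; the grasp point (between the pads) lies 19 mm behind it; x points along the fingers, y is the direction in which the jaws open and shut, and the axes are right-handed (so a half turn about x gives the same grasp; the last joint's range is limited). The gripper opens to 88 mm and grips with 3 to 60 N. Pads are 18 mm wide; open, the fingers measure 123 mm over their backs; the gripper's body (75 mm by 187 mm) begins 45 mm behind the grasp point.
Start: joints at [1.209, 0.536, -0.004, 1.538, 0.003, 1.067, -0.071], TCP at [189.474, -621.763, 238.716] pointing down, gripper open.
Joint ranges: [-2.7, 2.7], [-0.37, 2.16], [-1.27, 1.26], [0.24, 2.4], [-1.31, 4.45], [0.19, 1.91], [-2.76, 2.76]. Speed limits (rad/s): [2.39, 2.39, 3.14, 3.14, 3.14, 3.14, 3.14].

### API

Orientations are given as a 3x3 rotation matrix whose columns are the frame's x, y, z axes.
In Python, from bench import arm gives the robot as it stands.
- The arm moves only by the tool servo_tool, never from a script. Its argument "motion" is one flat list of numbers, 6 for each row, row after row: the shift along the tool's x, y, z in mm, then the turn, a rotation vector about the tool's x, y, z in rad. A call has exactly 10 rows; each row shifts and turns the commanded pose from where the row before left it, along the tool's axes as they then stand; what a row does not reach is not made up. A row lasts 1/12 s, in which the tool goes at most 41.7 mm and 7.16 degrees, less where a joint would pass 70% of its speed; a pose out of reach is approached as far as the arm can. A call with a gripper value outside its range is refused whole. "hand" is the opening in per cent of the stroke, from 0 (shut) to 100 (fully open), set as the call begins (left out, the last holds). The fingers move at their own pace and stop on an object; "force" is the grip in N (left out, the last holds). Time passes only in rows, so rows that do not move let the fingers close, or fill a call up. It gives the time, the measured TCP pose, the force and the opening at its end, in the units of the state.
- arm.state(): the state, without advancing time (a new reading comes with each control period).
- arm.camera(name): name is "scene" or "top"; returns (picture, depth): 420x560x3 uint8, red, green, blue; 420x560 float32, mm along the optical axis (not along the pixel's ray), 0 where there is no reading.
- arm.get_calibration(name): a dict with "intrinsics" (3x3 intrinsics, pixels), "position" and "rotation" of the camera in the world. Camera axes: x right, y up, looking along -z (the intrinsics and any distortion apply to the point x, -y, -z); pixel columns grow to the right and rows downward; lengths in mm; the calibration is good to about 2 mm. A picture is of the moment at which its call begins. get_calibration takes no time and is no camera call.
- arm.job_done(): hands the job in, once; it reports no verdict.
Trained networks look in the newest picture that a camera, given by its name, has taken for a name from the list of things; names that differ only in an ending like _2 or _b are one class to them, and where a whole thing is asked for, a point or a joint stands for the part that bears it (a point fixed in the world has none). Each returns a list of dicts, best first, with "score" (0 to 1); they miss things now and then, are a little off and sometimes report something else, mostly with a low value. They report only what shows in the picture. A call takes as long as a camera call.
- arm.recognise(label, camera): "centre" ([x, y, z] in mm, in world coordinates, good to about 4 mm: the middle of the surface that is visible of it).
The state is a dict: "time_s": time; "joints": joint angles; "dq": joint speeds; "joint_torque": joint torques, N m; "tcp_pos": TCP position; "tool_rot": TCP orientation; "ft_force": force on the tool from outside, world axes, zero at the start; "moment": the same for the moment, N m; "grip_width": opening from 0.0 (shut) to 1.0 (fully open).
Only numpy, scipy, OpenCV 4.12 (cv2) and the standard library are available. Lean on these libraries where they do the work, as an engineer would, in place of code of your own. Each camera call takes 0.05 s, during which the arm holds its last target.

### The job

Tighten the brass castle nut on the clamping fixture by at least a quarter turn clockwise (seen from above), using the green-handled pin wrench that already sits on it. The two blue walls stop the handle before that, so swing it as far as it goes, lift it clear of the nut, swing it back, seat it in the next slots and swing again. Leave the wrench seated on the nut and let go; keep the gripper itself off the nut.

Things in the scene. Friction and masses are not known exactly. Their poses are not given: they have to be found in the camera images.
- wrench_grip (a point): Middle, half-way up, of the wrench's green grip: 60 mm long, 18 wide, 15.5 high; loose, about 0.08 kg. x points along the handle to the head, whose centre is 108 mm away; z up. Metal bar 14 mm wide between grip and head. At the start the wrench sits in two opposite slots of the nut, roughly centred, its handle near the wall at the robot's right.
- wrench_head (a point): Centre of the wrench's flat ring head, on its underside, 7.5 mm lower than wrench_grip; same axes. Ring 66 mm outside, 42 mm hole, 11 mm thick. Two pins, 9 mm thick with tapered tips, reach 12 mm down from the underside, 26 mm to either side of the centre, across the handle. Seated, this point meets nut_centre within about 3 mm.
- nut_centre (a point): Fixed point on the nut's axis, level with the lug tops, 46 mm over the desk; an 18 mm stud ends 13 mm above it. -x is the middle of the gap between the blue walls (38 to 78 mm from the axis, 75 mm high over the desk), which stop the handle 0.66 rad either side of -x. A low arc rest 72 mm from the axis, level with this point, carries the handle. Base 165x170x12 mm.
- nut (a joint): Turn of the brass nut, rad: 0 at start, grows clockwise seen from above; quarter turn 1.57. Six lugs 60 degrees apart, 9 mm wide, 14 high, 18 to 32 mm from the axis: the wrench fits anew every 60 degrees (1.05 rad), with about 10 degrees of play either way from a slot's middle. Friction 0.08 N m; it stays put. Ease the handle back 0.1 rad before lifting, to free the pins.

How it is judged (in metres and radians):
On the way, in this order (a step that is already met when the one before it is completed fails the run):
1. the first stroke has turned the nut at least 0.35 rad (value of joint nut above 0.35 rad), for 0.1 s.
2. the wrench is lifted clear of the nut (z of wrench_head in the frame of nut_centre above 0.013 m), for 0.1 s.
3. reseated, the wrench has turned the nut to about a quarter turn (1.5 rad) or more (value of joint nut above 1.5 rad and horizontal distance between wrench_head and nut_centre below 0.012 m and z of wrench_head in the frame of nut_centre below 0.007 m), for 0.2 s.
At the end, for the whole second after the job is handed in: The nut has been turned clockwise by a quarter turn or more (counted from 1.5 rad); the wrench is seated on it again (head within 12 mm of the nut's axis and no more than 7 mm above its lugs), released and at rest (all of step 3 and linear speed of wrench below 0.02 m/s and velocity of joint nut below 0.05 rad/s); the robot touches nothing.
It fails at once if the fingers push the nut themselves (contact force between the fingers and nut above 1 N).
It also fails if it takes over 51 s, if anything falls off the work surface, if the arm or the gripper's body presses on something with over 40 N, if the wrist force passes 120 N, or if a joint passes its speed limit or range.

## Working session

There is one attempt and no reset: what is moved stays moved. The work goes in short steps, Python scripts to look and compute and a tool call to move; the robot and the scene stay as the last step left them, time stands still between calls to the robot, and variables do not carry over. Pictures are saved under pics/ and viewed, and the job is handed in when it is done.

Besides the shell and the picture viewer there is one more tool, called after "Request:" by a JSON object that holds its "method" and its "body", one argument or row to a line. servo_tool: Moves the arm, as the interface text tells. Its arguments: {"type":"object","properties":{"motion":{"type":"array","items":{"type":"number"}},"hand":{"type":"number"},"force":{"type":"number"}},"required":["motion"]}

```bash
mkdir -p pics; ls
cat > h.py <<'E'
import numpy as np, cv2
from bench import arm
def snap(name,fn):
    p,d=arm.camera(name); cv2.imwrite('pics/'+fn+'.png',p[:,:,::-1]); np.save('pics/'+fn+'.npy',d); np.save('pics/'+fn+'_rgb.npy',p)
    return p,d
def cloud(name,d):
    c=arm.get_calibration(name);K=np.array(c['intrinsics']);R=np.array(c['rotation']);t=np.array(c['position'])
    v,u=np.mgrid[:d.shape[0],:d.shape[1]]
    x=(u-K[0,2])/K[0,0]*d;y=(v-K[1,2])/K[1,1]*d
    return np.stack([x,-y,-d],-1)@R.T+t
E
python3 - <<'E'
from h import *
np.set_printoptions(precision=3,suppress=True)
for n in('top','scene'):
    snap(n,n+'0'); print(n,arm.get_calibration(n))
    for l in('wrench_grip','wrench_head','nut'):
        print(l,arm.recognise(l,n)[:2])
print(arm.state())
E
```

```text
pics
top {'intrinsics': array([[379.382,   0.   , 276.868],
       [  0.   , 379.382, 212.984],
       [  0.   ,   0.   ,   1.   ]]), 'position': array([410.853,  31.376, 919.259]), 'rotation': array([[ 0.011,  0.983, -0.183],
       [-1.   ,  0.015,  0.019],
       [ 0.022,  0.183,  0.983]])}
wrench_grip [{'centre': [570.5, 16.8, 56.4], 'score': 0.74}]
wrench_head [{'centre': [570.0, 16.6, 58.4], 'score': 0.67}]
nut [{'centre': [602.1, 34.3, 42.7], 'score': 0.5}]
scene {'intrinsics': array([[437.791,   0.   , 277.989],
       [  0.   , 437.791, 214.527],
       [  0.   ,   0.   ,   1.   ]]), 'position': array([ 260.303, -502.773,  651.817]), 'rotation': array([[ 0.865,  0.359, -0.351],
       [-0.502,  0.603, -0.62 ],
       [-0.011,  0.712,  0.702]])}
wrench_grip [{'centre': [563.9, 11.2, 54.3], 'score': 0.76}]
wrench_head [{'centre': [565.0, 9.4, 54.0], 'score': 0.87}]
nut [{'centre': [586.4, 1.4, 33.6], 'score': 0.68}]
{'time_s': 0.4, 'joints': array([ 1.209,  0.537, -0.004,  1.538,  0.003,  1.067, -0.071]), 'dq': array([ 0.   , -0.   , -0.001, -0.001,  0.002, -0.001,  0.001]), 'joint_torque': array([ -0.001, -57.03 ,   0.989, -25.156,  -0.056,   0.013,   0.   ]), 'tcp_pos': array([ 189.45 , -621.673,  238.584]), 'tool_rot': array([[-0.   ,  0.292, -0.957],
       [ 0.   , -0.957, -0.292],
       [-1.   , -0.   ,  0.   ]]), 'ft_force': array([-0.352,  0.15 , -0.269]), 'moment': array([-0.032, -0.029, -0.001]), 'grip_width': 1.0017294983689367}
```

View pics/top0.png

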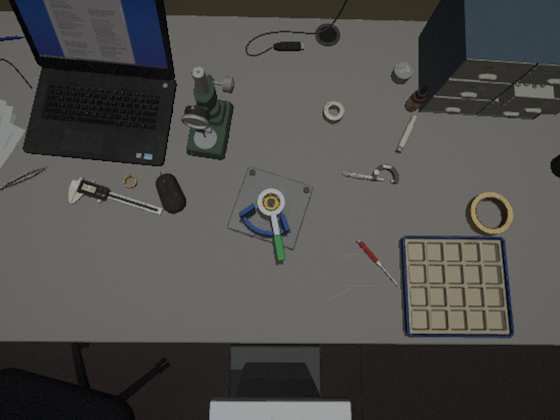

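View pics/scene0.png

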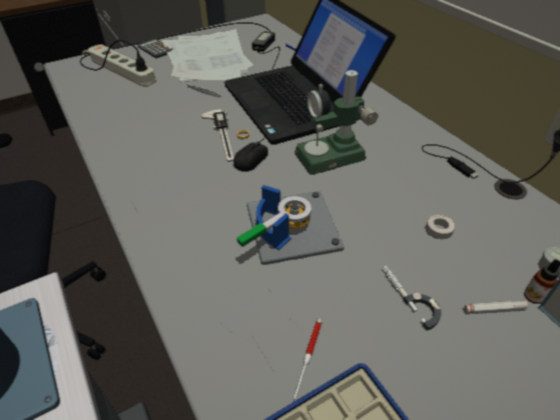

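The top view shows the ring head near (270,202), the green grip near (279,247) and the blue walls at about (247,213) and (285,222). The handle rests at the right-hand wall. Next I'll measure with masks.

Run:
```python
from h import *
np.set_printoptions(precision=2,suppress=True)
for n in('top','scene'):
    p=np.load(f'pics/{n}0_rgb.npy').astype(int); d=np.load(f'pics/{n}0.npy'); P=cloud(n,d)
    r,g,b=p[...,0],p[...,1],p[...,2]
    near=(abs(P[...,0]-570)<140)&(abs(P[...,1]-30)<140)&(d>0)
    G=near&(g>1.5*r)&(g>1.5*b)&(g>60)&(P[...,2]>25)
    B=near&(b>1.8*r)&(b>1.3*g)&(P[...,2]>20)
    W=near&(r>150)&(g>150)&(b>150)&(P[...,2]>35)
    for nm,M in(('green',G),('blue',B),('white',W)):
        Q=P[M]; print(n,nm,M.sum(),Q.mean(0),np.median(Q,0),Q.min(0),Q.max(0))
        if nm!='blue':
            top=Q[Q[:,2]>np.percentile(Q[:,2],60)-4]
            print(' minrect',cv2.minAreaRect(top[:,:2].astype(np.float32)),np.median(top[:,2]))
    vv,uu=np.where(near&(P[...,2]>5)&(abs(P[...,0]-570)<100))
    cy,cx=np.where(G|W|B)
    y0,y1,x0,x1=cy.min()-15,cy.max()+15,cx.min()-15,cx.max()+15
    im=cv2.imread(f'pics/{n}0.png')[y0:y1,x0:x1]; print((x0,y0,x1,y1))
    cv2.imwrite(f'pics/{n}0c.png',cv2.convertScaleAbs(cv2.resize(im,None,fx=5,fy=5,interpolation=cv2.INTER_CUBIC),alpha=1.3))
    D=near&(P[...,2]<20)&(P[...,2]>5)
    Q=P[D]; print('base',D.sum(),cv2.minAreaRect(Q[:,:2].astype(np.float32)),np.median(Q[:,2]))
```

```text
top green 190 [491.28   9.32  62.  ] [492.02   9.01  62.03] [463.18  -2.77  53.46] [519.78  20.56  66.47]
 minrect ((491.8350830078125, 9.473186492919922), (56.55305862426758, 16.931987762451172), 11.242420196533203) 62.06600802965738
top blue 308 [547.75  46.88  58.68] [544.03  56.5   48.9 ] [522.63 -13.31  20.22] [587.63 100.44  79.5 ]
top white 331 [584.82  26.94  57.95] [584.69  21.78  57.94] [524.28  -1.86  54.08] [628.64  58.69  63.  ]
 minrect ((578.1224365234375, 32.46235656738281), (60.47262954711914, 100.91026306152344), 79.72230529785156) 57.96040403567122
(np.int64(224), np.int64(174), np.int64(303), np.int64(275))
base 3327 ((574.6948852539062, 42.03778076171875), (264.11505126953125, 275.40509033203125), 4.844122409820557) 12.824480591180759
scene green 243 [488.78   3.36  60.32] [488.5    3.27  60.75] [460.22  -7.56  54.81] [518.45  16.7   64.2 ]
 minrect ((489.08038330078125, 4.610784530639648), (58.14216995239258, 17.236465454101562), 10.950616836547852) 60.849757235389745
scene blue 906 [550.98  33.69  48.75] [552.29  37.06  46.24] [518.5  -17.18  20.01] [585.55  93.53  77.77]
scene white 352 [584.22  23.36  56.91] [587.12  19.52  56.91] [522.08  -7.19  53.27] [627.85  58.96  61.72]
 minrect ((579.6153564453125, 15.090633392333984), (103.87889099121094, 62.59966278076172), 32.32034683227539) 56.906064646645405
(np.int64(222), np.int64(171), np.int64(325), np.int64(261))
base 3065 ((593.2941284179688, 26.988693237304688), (173.4438018798828, 165.59332275390625), 72.63033294677734) 11.55685387267863
```

```bash
python3 - <<'E'
import cv2
a=cv2.imread('pics/top0c.png');b=cv2.imread('pics/scene0c.png');print(a.shape,b.shape)
import numpy as np
h=max(a.shape[0],b.shape[0]);o=np.zeros((h,a.shape[1]+b.shape[1],3),np.uint8);o[:a.shape[0],:a.shape[1]]=a;o[:b.shape[0],a.shape[1]:]=b
cv2.imwrite('pics/c0.png',cv2.resize(o,None,fx=.85,fy=.85))
E
python3 - <<'E'
from h import *
np.set_printoptions(precision=2,suppress=True)
from scipy.optimize import least_squares
# ring circle fit
for n in('top','scene'):
    p=np.load(f'pics/{n}0_rgb.npy').astype(int); d=np.load(f'pics/{n}0.npy'); P=cloud(n,d)
    r,g,b=p[...,0],p[...,1],p[...,2]
    M=(abs(P[...,0]-595)<60)&(abs(P[...,1]-25)<50)&(d>0)&(abs(P[...,2]-57)<3)&(r>120)&(abs(r-b)<40)
    Q=P[M][:,:2]
    best=None
    for cx in np.arange(580,612,.5):
        for cy in np.arange(5,45,.5):
            R=np.hypot(Q[:,0]-cx,Q[:,1]-cy); s=((R>21)&(R<33)).sum()-2*((R<20)).sum()-1*((R>34)&(Q[:,0]>cx)).sum()
            if best is None or s>best[0]: best=(s,[(cx,cy)])
            elif s==best[0]: best[1].append((cx,cy))
    print(n,len(Q),best[0],np.mean(best[1],0),np.std(best[1],0))
    # wall tops
    B=(abs(P[...,2]-75)<5)&(b>1.5*r)&(abs(P[...,0]-560)<80)&(abs(P[...,1]-40)<80)
    for side in(0,1):
        q=P[B&((P[...,1]>40)==side)]; print('wall',side,len(q),q.mean(0),cv2.minAreaRect(q[:,:2].astype(np.float32)))
E
```

```text
(505, 395, 3) (450, 515, 3)
top 383 325 [598.   29.5] [0. 0.]
wall 0 76 [548.38  -1.68  75.54] ((548.6026611328125, -1.9419612884521484), (38.744140625, 10.137216567993164), 20.89569854736328)
wall 1 65 [575.05  83.55  75.49] ((575.174560546875, 83.78475189208984), (7.568015098571777, 38.377105712890625), 35.06637954711914)
scene 383 307 [596.5  26.5] [0. 0.]
wall 0 78 [544.22  -7.84  73.76] ((545.8594970703125, -6.541107177734375), (38.72494888305664, 9.919415473937988), 17.0234375)
wall 1 84 [572.13  78.57  73.91] ((572.5958251953125, 79.99557495117188), (11.400712966918945, 37.69330978393555), 35.850242614746094)
```

View pics/c0.png

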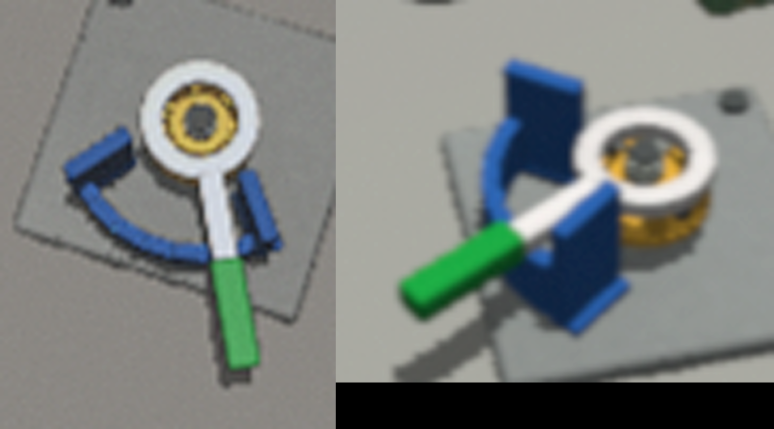

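Measurements agree with the given sizes:

| Quantity | Measured | Expected |
|---|---|---|
| Grip position | about (490,7), top at z 61–62 | top at 61.3 |
| Ring centre | about (597,28), 109 mm from the grip | 108 mm |
| Handle azimuth | +11° | – |
| Walls, as seen from the axis | 32° to −y and 67° to +y | – |

The walls put the handle's range at about −20° to +55°, measured toward +y. I'll approach now.

Request:
{"method": "servo_tool", "body": {
  "motion": [0,-26,-24,0,0,0,0,-26,-24,0,0,0,0,-26,-24,0,0,0,0,-26,-24,0,0,0,0,-26,-24,0,0,0,0,-26,-24,0,0,0,0,-26,-24,0,0,0,0,-26,-24,0,0,0,0,-26,-24,0,0,0,0,-26,-24,0,0,0],
  "hand": 100,
  "force": 30
}}

```text
time_s: 1.23
tcp_pos: [343.7, -301.6, 239.0]
tool_rot: [[0.0, 0.291, -0.957], [-0.001, -0.957, -0.291], [-1.0, 0.001, -0.0]]
ft_force: [1.2, -0.4, -0.7]
grip_width: 1.002
```

Request:
{"method": "servo_tool", "body": {
  "motion": [0,-26,-24,0,0,0,0,-26,-24,0,0,0,0,-26,-24,0,0,0,0,-26,-24,0,0,0,0,-26,-24,0,0,0,0,-26,-24,0,0,0,0,-26,-24,0,0,0,0,-26,-24,0,0,0,0,-26,-24,0,0,0,0,-26,-24,0,0,0]
}}

```text
time_s: 2.07
tcp_pos: [497.6, 17.2, 239.0]
tool_rot: [[0.001, 0.291, -0.957], [-0.0, -0.957, -0.291], [-1.0, 0.0, -0.001]]
ft_force: [0.2, -0.5, 0.1]
grip_width: 1.001
```

Request:
{"method": "servo_tool", "body": {
  "motion": [0,0,0,-0.11,0,0,0,0,0,-0.11,0,0,0,0,0,-0.11,0,0,0,0,0,-0.11,0,0,0,0,0,-0.11,0,0,0,0,0,-0.11,0,0,0,0,0,-0.11,0,0,0,0,0,-0.11,0,0,0,0,0,-0.11,0,0,0,0,0,-0.11,0,0]
}}

```text
time_s: 2.9
tcp_pos: [497.1, 15.5, 238.8]
tool_rot: [[0.0, 0.986, -0.169], [-0.0, -0.169, -0.986], [-1.0, 0.0, 0.0]]
ft_force: [-0.8, -0.0, -0.1]
grip_width: 1.003
```

Request:
{"method": "servo_tool", "body": {
  "motion": [4,0,0,-0.11,0,0,4,0,0,-0.11,0,0,4,0,0,-0.11,0,0,4,0,0,-0.11,0,0,4,0,0,-0.11,0,0,4,0,0,-0.11,0,0,4,0,0,-0.11,0,0,4,0,0,-0.11,0,0,4,0,0,-0.11,0,0,4,0,0,-0.11,0,0]
}}

```text
time_s: 3.73
tcp_pos: [497.2, 15.4, 198.6]
tool_rot: [[0.0, 0.598, 0.802], [-0.0, 0.802, -0.598], [-1.0, 0.0, 0.0]]
ft_force: [-0.3, 0.3, -0.2]
grip_width: 0.999
```

Request:
{"method": "servo_tool", "body": {
  "motion": [5,0,0,-0.104,0,0,5,0,0,-0.104,0,0,5,0,0,-0.104,0,0,5,0,0,-0.104,0,0,5,0,0,-0.104,0,0,5,0,0,-0.104,0,0,5,0,0,-0.104,0,0,5,0,0,-0.104,0,0,5,-3.5,-4.5,0,0,0,5,-3.5,-4.5,0,0,0]
}}

```text
time_s: 4.57
tcp_pos: [489.3, 6.8, 148.3]
tool_rot: [[-0.0, -0.182, 0.983], [0.0, 0.983, 0.182], [-1.0, 0.0, 0.0]]
ft_force: [0.1, 0.1, -1.2]
grip_width: 1.001
```

Run:
```python
from h import *
np.set_printoptions(precision=2,suppress=True)
s=arm.state(); print(s['tcp_pos'],s['joints'],s['tool_rot'])
snap('scene','s1');snap('top','t1')
a=cv2.imread('pics/s1.png')[120:320,180:400];b=cv2.imread('pics/t1.png')[150:350,180:360]
cv2.imwrite('pics/c1.png',np.hstack([cv2.resize(a,None,fx=2,fy=2),cv2.resize(b,None,fx=2,fy=2)]))
```

```text
[489.29   6.78 148.34] [ 0.62  0.58 -0.93  1.99  0.6   0.87  1.12] [[-0.   -0.18  0.98]
 [ 0.    0.98  0.18]
 [-1.    0.    0.  ]]
```

View pics/c1.png

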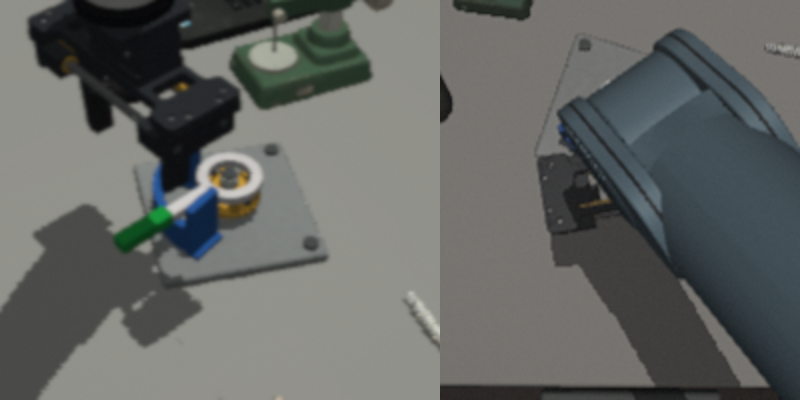

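The fingers straddle the handle line (the grip is at about (145,230) in the left crop) and the arm hides the top view. I'll descend.

Request:
{"method": "servo_tool", "body": {
  "motion": [10,0,0,0,0,0,10,0,0,0,0,0,10,0,0,0,0,0,10,0,0,0,0,0,10,0,0,0,0,0,8,0,0,0,0,0,0,0,0,0,0,0,0,0,0,0,0,0,0,0,0,0,0,0,0,0,0,0,0,0]
}}

```text
time_s: 5.5
tcp_pos: [489.9, 7.1, 91.1]
tool_rot: [[0.001, -0.185, 0.983], [0.0, 0.983, 0.185], [-1.0, -0.0, 0.001]]
ft_force: [-0.7, 0.4, -0.6]
grip_width: 0.998
```

Run:
```python
from h import *
np.set_printoptions(precision=2,suppress=True)
s=arm.state(); print(s['tcp_pos'],s['joints'])
snap('scene','s2')
a=cv2.imread('pics/s2.png')[140:300,190:390]
cv2.imwrite('pics/c2.png',cv2.resize(a,None,fx=3.5,fy=3.5))
```

```text
[489.89   7.12  91.15] [ 0.55  0.66 -0.84  2.02  0.71  0.78  1.03]
```

View pics/c2.png

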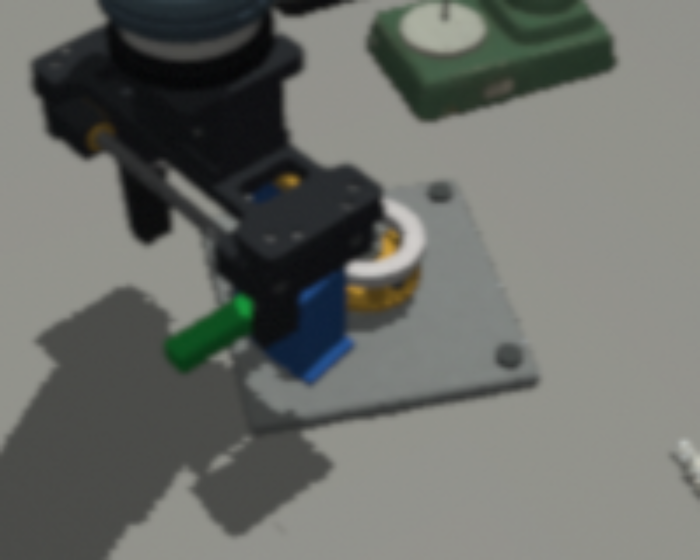

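The right fingertip sits outside the wall's end and the grip lies between the fingers. I'll descend to TCP z 35 and close.

Request:
{"method": "servo_tool", "body": {
  "motion": [8,0,0,0,0,0,8,0,0,0,0,0,8,0,0,0,0,0,8,0,0,0,0,0,8,0,0,0,0,0,8,0,0,0,0,0,8,0,0,0,0,0,0,0,0,0,0,0,0,0,0,0,0,0,0,0,0,0,0,0]
}}

```text
time_s: 6.38
tcp_pos: [489.6, 7.2, 34.8]
tool_rot: [[0.0, -0.185, 0.983], [0.0, 0.983, 0.185], [-1.0, 0.0, 0.0]]
ft_force: [0.6, 0.3, -0.2]
grip_width: 0.998
```

Request:
{"method": "servo_tool", "body": {
  "motion": [0,0,0,0,0,0,0,0,0,0,0,0,0,0,0,0,0,0,0,0,0,0,0,0,0,0,0,0,0,0,0,0,0,0,0,0,0,0,0,0,0,0,0,0,0,0,0,0,0,0,0,0,0,0,0,0,0,0,0,0],
  "hand": 0,
  "force": 30
}}

```text
time_s: 7.22
tcp_pos: [489.5, 7.0, 34.7]
tool_rot: [[-0.0, -0.185, 0.983], [-0.0, 0.983, 0.185], [-1.0, 0.0, -0.0]]
ft_force: [-0.2, 0.7, -0.2]
grip_width: 0.27
```

Run:
```python
from h import *
np.set_printoptions(precision=2,suppress=True)
s=arm.state(); print(s['tcp_pos'],s['joints'],s['grip_width']*88,s['ft_force'],s['moment'])
snap('scene','s3')
a=cv2.imread('pics/s3.png')[140:300,190:390]
cv2.imwrite('pics/c3.png',cv2.resize(a,None,fx=3.5,fy=3.5))
```

```text
[489.47   7.04  34.7 ] [ 0.48  0.75 -0.75  2.04  0.82  0.68  0.94] 23.735064546366264 [-0.17  0.73 -0.24] [ 0.08 -0.14 -0.05]
```

View pics/c3.png

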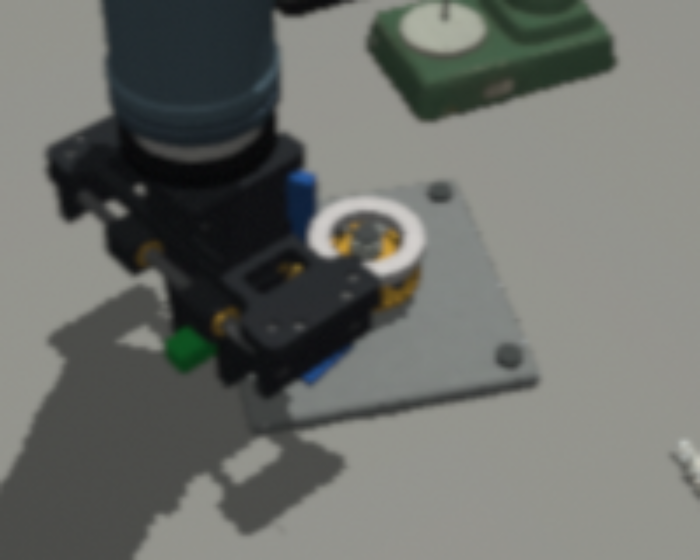

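Request:
{"method": "servo_tool", "body": {
  "motion": [0,0,0,0,0,0,0,0,0,0,0,0,0,0,0,0,0,0,0,0,0,0,0,0,0,6.5,0.2,0.06,0,0,0,6.5,0.2,0.06,0,0,0,6.5,0.2,0.06,0,0,0,6.5,0.2,0.06,0,0,0,0,0,0,0,0,0,0,0,0,0,0]
}}

```text
time_s: 8.1
tcp_pos: [487.8, 33.1, 34.7]
tool_rot: [[0.0, 0.051, 0.999], [-0.0, 0.999, -0.051], [-1.0, -0.0, 0.0]]
ft_force: [-0.5, -0.3, -0.3]
grip_width: 0.195
```

Run:
```python
from h import *
np.set_printoptions(precision=2,suppress=True)
s=arm.state(); print(s['tcp_pos'],s['joints'],s['grip_width']*88,s['ft_force'],s['moment'])
R=s['tool_rot'];print('implied axis',s['tcp_pos']+109*R[:,2])
```

```text
[487.79  33.06  34.72] [ 0.39  0.73 -0.7   2.04  0.78  0.65  0.69] 17.175928373897563 [-0.48 -0.34 -0.26] [ 0.06 -0.12  0.02]
implied axis [596.64  27.48  34.73]
```

Gripped: the opening is 17.2 mm against an 18 mm grip, and the implied axis holds at (597,28). I'll continue the stroke.

Request:
{"method": "servo_tool", "body": {
  "motion": [0,8.7,0.3,0.08,0,0,0,8.7,0.3,0.08,0,0,0,8.7,0.3,0.08,0,0,0,8.7,0.3,0.08,0,0,0,8.7,0.3,0.08,0,0,0,8.7,0.3,0.08,0,0,0,8.7,0.3,0.08,0,0,0,8.7,0.3,0.08,0,0,0,8.7,0.3,0.08,0,0,0,0,0,0,0,0]
}}

```text
time_s: 8.93
tcp_pos: [519.2, 104.3, 34.9]
tool_rot: [[0.001, 0.699, 0.715], [0.001, 0.715, -0.699], [-1.0, 0.001, 0.0]]
ft_force: [0.4, 0.4, -0.6]
grip_width: 0.198
```

```bash
cat > st.py <<'E'
from h import *
import sys
np.set_printoptions(precision=2,suppress=True)
s=arm.state(); print(s['tcp_pos'],s['joints'],s['grip_width']*88,s['ft_force'],s['moment'])
R=s['tool_rot'];print('implied axis',s['tcp_pos']+109*R[:,2],'handle ang to +y',-np.arctan2(R[1,2],R[0,2]))
if len(sys.argv)>1:
    n=sys.argv[1]
    for cam in ('scene','top'): snap(cam,cam+n)
    a=cv2.imread(f'pics/scene{n}.png')[140:300,190:390];b=cv2.imread(f'pics/top{n}.png')[165:285,220:320]
    cv2.imwrite(f'pics/c{n}.png',cv2.convertScaleAbs(np.hstack([cv2.resize(a,(500,400),interpolation=2),cv2.resize(b,(300,360),interpolation=2).copy() if 0 else cv2.copyMakeBorder(cv2.resize(b,(300,360),interpolation=2),0,40,0,0,0)]),alpha=1.3))
E
python3 st.py 4
```

```text
[519.22 104.33  34.86] [ 0.13  0.72 -0.54  1.95  0.6   0.64  0.  ] 17.40138020417949 [ 0.35  0.41 -0.57] [ 0.02 -0.08 -0.03]
implied axis [597.16  28.13  34.88] handle ang to +y 0.7741061172416924
```

View pics/c4.png

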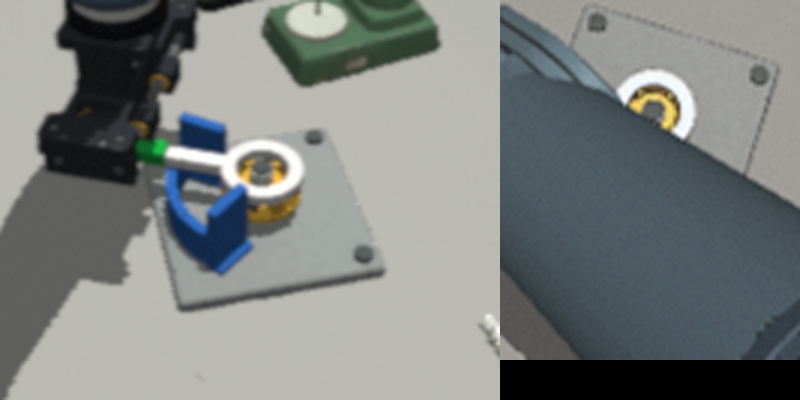

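The wrench follows, with the ring centred on the stud at about (262,165) and the handle close to the far wall. I'll finish the stroke gently.

Request:
{"method": "servo_tool", "body": {
  "motion": [0,3.3,0,0.03,0,0,0,3.3,0,0.03,0,0,0,3.3,0,0.03,0,0,0,3.3,0,0.03,0,0,0,2.2,0,0.02,0,0,0,0,0,0,0,0,0,0,0,0,0,0,0,0,0,0,0,0,0,0,0,0,0,0,0,0,0,0,0,0]
}}

```text
time_s: 9.87
tcp_pos: [529.5, 113.6, 34.7]
tool_rot: [[-0.0, 0.792, 0.611], [-0.0, 0.611, -0.792], [-1.0, -0.0, -0.0]]
ft_force: [0.4, 1.0, 0.2]
grip_width: 0.202
```

```bash
python3 st.py
```

```text
[529.5  113.62  34.66] [ 0.09  0.73 -0.51  1.92  0.56  0.64 -0.11] 17.734756635645425 [0.38 1.04 0.16] [ 0.22 -0.09  0.11]
implied axis [596.1   27.33  34.66] handle ang to +y 0.9134595845523655
```

Request:
{"method": "servo_tool", "body": {
  "motion": [0,2.2,0,0.02,0,0,0,2.2,0,0.02,0,0,0,0,0,0,0,0,0,0,0,0,0,0,0,0,0,0,0,0,0,0,0,0,0,0,0,0,0,0,0,0,0,0,0,0,0,0,0,0,0,0,0,0,0,0,0,0,0,0]
}}

```text
time_s: 10.7
tcp_pos: [533.1, 116.3, 34.7]
tool_rot: [[0.0, 0.816, 0.579], [-0.0, 0.579, -0.816], [-1.0, 0.0, 0.0]]
ft_force: [-0.9, 0.6, 0.3]
grip_width: 0.199
```

```bash
python3 st.py 5
```

```text
[533.13 116.32  34.71] [ 0.08  0.73 -0.5   1.91  0.55  0.65 -0.15] 17.499657082181546 [-0.9   0.64  0.32] [ 0.15 -0.12  0.04]
implied axis [596.19  27.41  34.71] handle ang to +y 0.9538245046310542
```

View pics/c5.png

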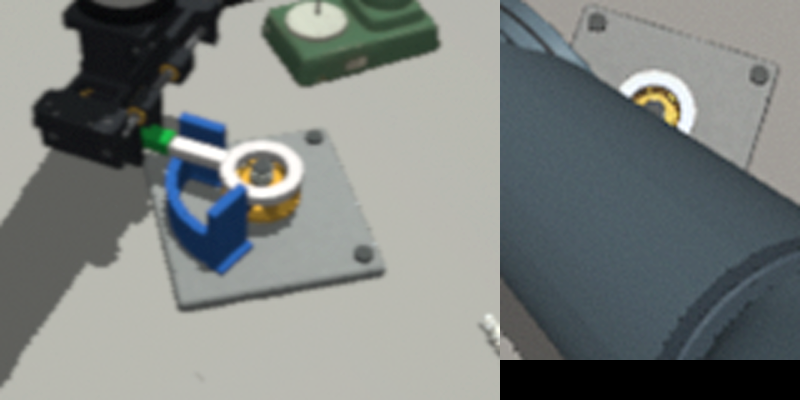

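No wall force, and the handle is at 0.954 rad. I'll ease back 0.1 rad, then lift 26 mm.

Request:
{"method": "servo_tool", "body": {
  "motion": [0,-2.7,0,-0.025,0,0,0,-2.7,0,-0.025,0,0,0,-2.7,0,-0.025,0,0,0,-2.7,0,-0.025,0,0,0,0,0,0,0,0,-6,0,0,0,0,0,-7,0,0,0,0,0,-7,0,0,0,0,0,-6,0,0,0,0,0,0,0,0,0,0,0]
}}

```text
time_s: 11.63
tcp_pos: [525.5, 110.1, 62.3]
tool_rot: [[0.002, 0.754, 0.657], [0.001, 0.657, -0.754], [-1.0, 0.002, 0.001]]
ft_force: [0.6, -0.2, 0.1]
grip_width: 0.2
```

```bash
python3 st.py 6
```

```text
[525.55 110.14  62.34] [ 0.13  0.68 -0.55  1.92  0.55  0.69 -0.04] 17.581082519949 [ 0.62 -0.15  0.05] [-0.03 -0.12  0.  ]
implied axis [597.16  27.97  62.46] handle ang to +y 0.853938660296446
```

View pics/c6.png

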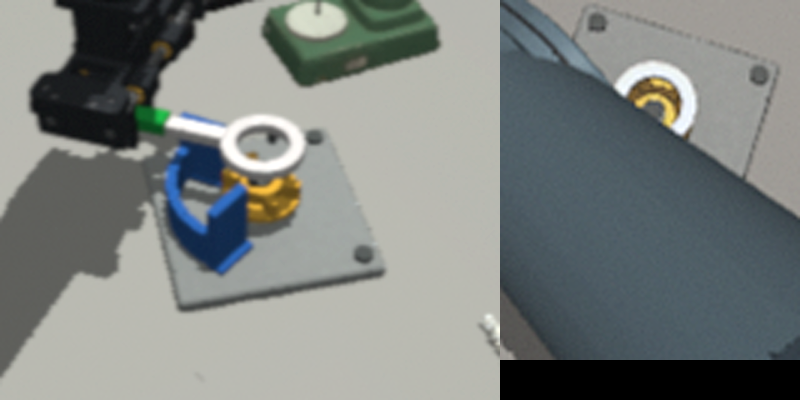

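The ring is clear of the nut, at about (262,143) in the crop with the gold lugs visible. I'll check ring height and tilt, and look at the nut enlarged for the slot positions.

Run:
```python
from h import *
np.set_printoptions(precision=2,suppress=True)
p=np.load('pics/scene6_rgb.npy').astype(int);d=np.load('pics/scene6.npy');P=cloud('scene',d)
r,b=p[...,0],p[...,2]
M=(abs(P[...,0]-590)<70)&(abs(P[...,1]-40)<60)&(P[...,2]>76)&(r>120)&(abs(r-b)<40)
Q=P[M];print(len(Q),Q.mean(0),Q.min(0),Q.max(0))
A=np.c_[Q[:,:2]-[597,28],np.ones(len(Q))];print('plane',np.linalg.lstsq(A,Q[:,2],rcond=None)[0])
a=cv2.imread('pics/scene6.png')[185:235,270:320]
cv2.imwrite('pics/nut6.png',cv2.convertScaleAbs(cv2.resize(a,None,fx=10,fy=10,interpolation=2),alpha=1.5))
```

```text
493 [587.5   34.75  83.77] [541.68  -5.82  76.21] [627.51  88.26  87.49]
plane [-0.01  0.01 83.57]
```

View pics/nut6.png

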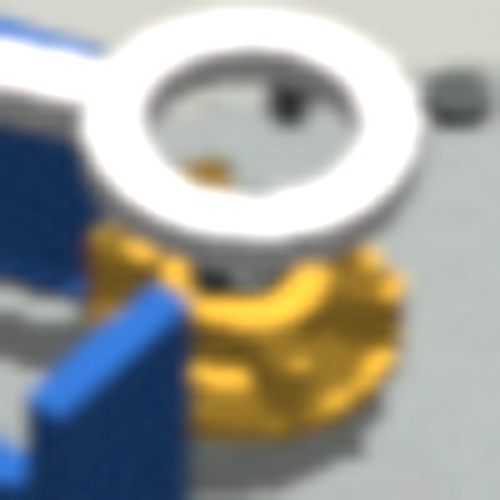

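Level, with the ring about 26.6 mm above the lugs. I'll swing back.

Request:
{"method": "servo_tool", "body": {
  "motion": [0,-10,0.45,-0.092,0,0,0,-10,0.45,-0.092,0,0,0,-10,0.45,-0.092,0,0,0,-10,0.45,-0.092,0,0,0,-10,0.45,-0.092,0,0,0,-10,0.45,-0.092,0,0,0,-10,0.45,-0.092,0,0,0,-10,0.45,-0.092,0,0,0,-10,0.45,-0.092,0,0,0,-10,0.45,-0.092,0,0]
}}

```text
time_s: 12.57
tcp_pos: [486.8, 20.0, 60.4]
tool_rot: [[-0.001, -0.071, 0.997], [-0.0, 0.997, 0.071], [-1.0, -0.0, -0.001]]
ft_force: [-0.4, -0.6, -0.4]
grip_width: 0.2
```

Request:
{"method": "servo_tool", "body": {
  "motion": [0,-10,0.45,-0.092,0,0,0,-9,0.4,-0.082,0,0,0,0,0,0,0,0,0,0,0,0,0,0,0,0,0,0,0,0,0,0,0,0,0,0,0,0,0,0,0,0,0,0,0,0,0,0,0,0,0,0,0,0,0,0,0,0,0,0]
}}

```text
time_s: 13.4
tcp_pos: [490.3, 2.0, 60.8]
tool_rot: [[0.0, -0.238, 0.971], [-0.0, 0.971, 0.238], [-1.0, -0.0, 0.0]]
ft_force: [-0.4, -0.3, -0.4]
grip_width: 0.196
```

```bash
python3 st.py 7
python3 - <<'E'
from h import *
np.set_printoptions(precision=2,suppress=True)
p=np.load('pics/scene7_rgb.npy').astype(int);d=np.load('pics/scene7.npy');P=cloud('scene',d)
r,b=p[...,0],p[...,2]
M=(abs(P[...,0]-600)<50)&(abs(P[...,1]-30)<60)&(P[...,2]>77)&(r>120)&(abs(r-b)<40)
Q=P[M];print(len(Q),Q.mean(0),Q.min(0),Q.max(0))
p,d=(np.load('pics/scene7_rgb.npy'),0)
cv2.imwrite('pics/nut7.png',cv2.convertScaleAbs(cv2.resize(p[185:235,265:325,::-1],None,fx=10,fy=10,interpolation=2),alpha=1.5))
E
```

```text
[490.31   2.03  60.76] [ 0.53  0.71 -0.8   2.03  0.78  0.73  1.04] 17.225998399771218 [-0.39 -0.26 -0.44] [ 0.07 -0.08 -0.02]
implied axis [596.17  27.97  60.77] handle ang to +y -0.2403188914146097
258 [603.23  30.68  81.75] [568.64  -6.23  77.6 ] [627.43  60.43  84.81]
```

View pics/c7.png

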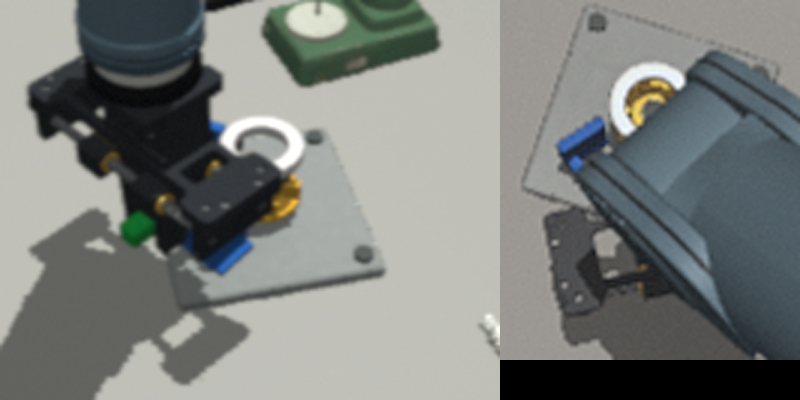

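View pics/nut7.png

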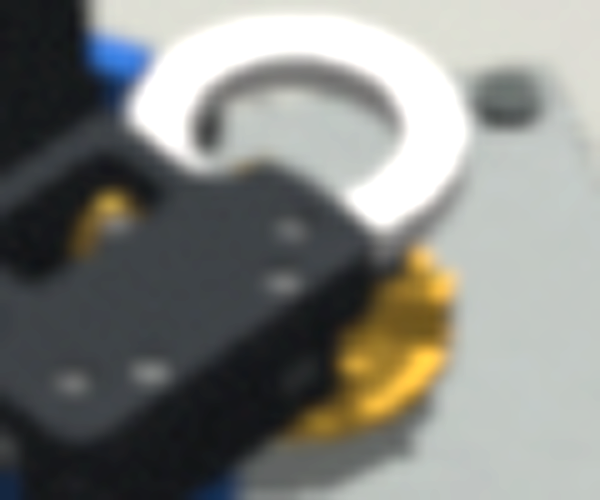

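The ring is above the nut and roughly centred. I'll lower slowly and watch the force.

Request:
{"method": "servo_tool", "body": {
  "motion": [4,0,0,0,0,0,4,0,0,0,0,0,4,0,0,0,0,0,2,0,0,0,0,0,2,0,0,0,0,0,2,0,0,0,0,0,2,0,0,0,0,0,0,0,0,0,0,0,0,0,0,0,0,0,0,0,0,0,0,0]
}}

```text
time_s: 14.33
tcp_pos: [490.3, 1.8, 40.8]
tool_rot: [[0.0, -0.238, 0.971], [-0.0, 0.971, 0.238], [-1.0, -0.0, 0.0]]
ft_force: [0.7, 0.0, -1.1]
grip_width: 0.197
```

Request:
{"method": "servo_tool", "body": {
  "motion": [1,0,0,0,0,0,1,0,0,0,0,0,1,0,0,0,0,0,1,0,0,0,0,0,1,0,0,0,0,0,1,0,0,0,0,0,0,0,0,0,0,0,0,0,0,0,0,0,0,0,0,0,0,0,0,0,0,0,0,0]
}}

```text
time_s: 15.17
tcp_pos: [490.3, 1.8, 34.7]
tool_rot: [[0.0, -0.238, 0.971], [0.0, 0.971, 0.238], [-1.0, 0.0, 0.0]]
ft_force: [-0.6, -0.4, -0.0]
grip_width: 0.2
```

```bash
python3 st.py 8
python3 - <<'E'
from h import *
np.set_printoptions(precision=2,suppress=True)
d=np.load('pics/scene8.npy');P=cloud('scene',d);p=np.load('pics/scene8_rgb.npy').astype(int)
r,b=p[...,0],p[...,2]
M=(abs(P[...,0]-605)<50)&(abs(P[...,1]-30)<45)&(P[...,2]>50)&(r>120)&(abs(r-b)<40)
Q=P[M];print(len(Q),np.median(Q,0),Q.max(0))
E
```

```text
[490.28   1.81  34.72] [ 0.5   0.75 -0.76  2.03  0.83  0.69  1.  ] 17.556873144731266 [-0.63 -0.41 -0.04] [ 0.08 -0.08 -0.03]
implied axis [596.15  27.74  34.73] handle ang to +y -0.240189319593694
290 [604.11  34.84  56.35] [627.27  59.39  73.53]
```

View pics/c8.png

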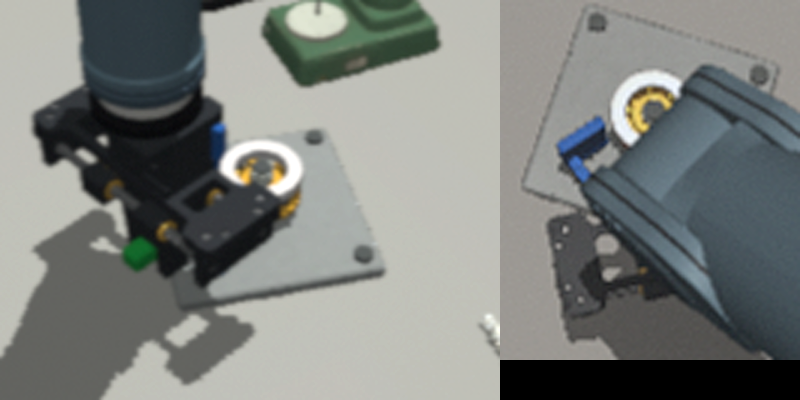

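Reseated: ring top at 56.4 mm with zero contact force. Second stroke.

Request:
{"method": "servo_tool", "body": {
  "motion": [0,5.5,0.1,0.05,0,0,0,8.7,0.3,0.08,0,0,0,8.7,0.3,0.08,0,0,0,8.7,0.3,0.08,0,0,0,8.7,0.3,0.08,0,0,0,8.7,0.3,0.08,0,0,0,8.7,0.3,0.08,0,0,0,8.7,0.3,0.08,0,0,0,8.7,0.3,0.08,0,0,0,8.7,0.3,0.08,0,0]
}}

```text
time_s: 16.1
tcp_pos: [501.9, 82.6, 34.7]
tool_rot: [[0.0, 0.509, 0.861], [-0.001, 0.861, -0.509], [-1.0, -0.001, 0.001]]
ft_force: [1.2, -1.8, -0.5]
grip_width: 0.2
```

Request:
{"method": "servo_tool", "body": {
  "motion": [0,6.5,0.2,0.06,0,0,0,6.5,0.2,0.06,0,0,0,6.5,0.2,0.06,0,0,0,6.5,0.2,0.06,0,0,0,6.5,0.2,0.06,0,0,0,4.4,0.1,0.04,0,0,0,0,0,0,0,0,0,0,0,0,0,0,0,0,0,0,0,0,0,0,0,0,0,0]
}}

```text
time_s: 16.93
tcp_pos: [525.2, 110.9, 34.7]
tool_rot: [[0.0, 0.764, 0.646], [0.0, 0.646, -0.764], [-1.0, 0.0, -0.0]]
ft_force: [1.2, -0.7, -0.3]
grip_width: 0.2
```

```bash
python3 st.py 9
```

```text
[525.16 110.85  34.71] [ 0.1   0.72 -0.52  1.93  0.58  0.64 -0.08] 17.562640026328193 [ 1.16 -0.66 -0.35] [ 0.   -0.17 -0.  ]
implied axis [595.55  27.63  34.7 ] handle ang to +y 0.868794876876739
```

View pics/c9.png

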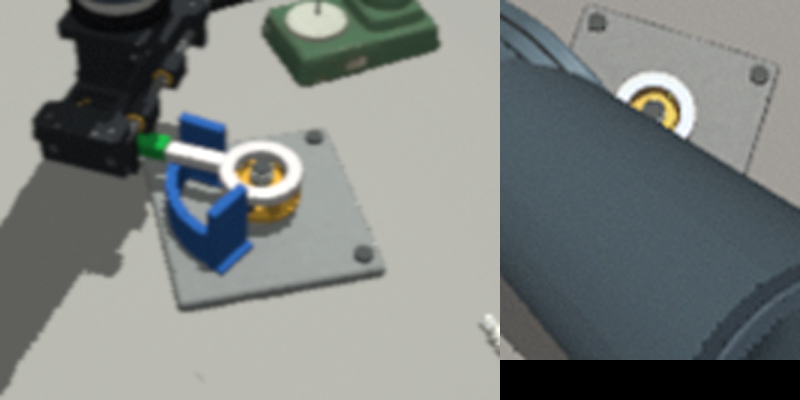

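The stroke is done; the nut estimate is about 1.9 rad, at least 1.77 in the worst case. I'll release and retreat straight up.

Request:
{"method": "servo_tool", "body": {
  "motion": [0,0,0,0,0,0,0,0,0,0,0,0,0,0,0,0,0,0,0,0,0,0,0,0,0,0,0,0,0,0,0,0,0,0,0,0,0,0,0,0,0,0,0,0,0,0,0,0,0,0,0,0,0,0,0,0,0,0,0,0],
  "hand": 70
}}

```text
time_s: 17.87
tcp_pos: [525.3, 110.9, 34.7]
tool_rot: [[0.0, 0.764, 0.645], [0.0, 0.645, -0.764], [-1.0, 0.0, 0.0]]
ft_force: [0.4, 0.7, -0.9]
grip_width: 0.697
```

Request:
{"method": "servo_tool", "body": {
  "motion": [-3,0,0,0,0,0,-6,0,0,0,0,0,-10,0,0,0,0,0,-12,0,0,0,0,0,-15,0,0,0,0,0,-15,0,0,0,0,0,-15,0,0,0,0,0,-15,0,0,0,0,0,-15,0,0,0,0,0,-15,0,0,0,0,0]
}}

```text
time_s: 18.7
tcp_pos: [525.4, 111.0, 157.8]
tool_rot: [[0.001, 0.764, 0.645], [0.0, 0.645, -0.764], [-1.0, 0.001, 0.001]]
ft_force: [-0.1, 0.7, -0.6]
grip_width: 0.701
```

Request:
{"method": "servo_tool", "body": {
  "motion": [-5,-25,-25,0,0,0,-5,-25,-25,0,0,0,-5,-25,-25,0,0,0,-5,-20,-20,0,0,0,-5,-20,-20,0,0,0,0,0,0,0,0,0,0,0,0,0,0,0,0,0,0,0,0,0,0,0,0,0,0,0,0,0,0,0,0,0]
}}

```text
time_s: 19.53
tcp_pos: [364.2, 124.7, 180.8]
tool_rot: [[0.0, 0.765, 0.644], [0.001, 0.644, -0.765], [-1.0, 0.001, -0.0]]
ft_force: [-0.4, 0.2, -0.0]
grip_width: 0.703
```

```bash
python3 st.py 10
python3 - <<'E'
from h import *
np.set_printoptions(precision=2,suppress=True)
for n in('scene','top'):
    d=np.load(f'pics/{n}10.npy');P=cloud(n,d);p=np.load(f'pics/{n}10_rgb.npy').astype(int)
    r,g,b=p[...,0],p[...,1],p[...,2]
    M=(abs(P[...,0]-600)<50)&(abs(P[...,1]-30)<50)&(abs(P[...,2]-58)<8)&(r>120)&(abs(r-b)<40)
    if M.sum(): Q=P[M];print(n,'ring',len(Q),np.median(Q,0),Q.min(0),Q.max(0))
    G=(abs(P[...,0]-540)<120)&(abs(P[...,1]-70)<120)&(g>1.5*r)&(g>1.5*b)&(g>60)&(P[...,2]>25)
    if G.sum(): Q=P[G];print(n,'grip',len(Q),Q.mean(0))
E
```

```text
[364.2  124.75 180.82] [ 0.25  0.26 -0.78  2.21  0.26  0.76 -0.  ] 61.86514177511581 [-0.37  0.24 -0.  ] [-0.03 -0.12  0.04]
implied axis [434.43  41.39 180.77] handle ang to +y 0.8706026489254185
scene ring 426 [587.02  36.9   56.69] [550.32  -6.93  50.33] [627.56  79.69  60.09]
scene grip 202 [523.67 105.82  60.02]
top ring 436 [587.87  38.07  57.87] [551.22  -1.98  51.31] [630.9   78.47  63.23]
top grip 189 [526.83 110.76  61.72]
```

View pics/c10.png

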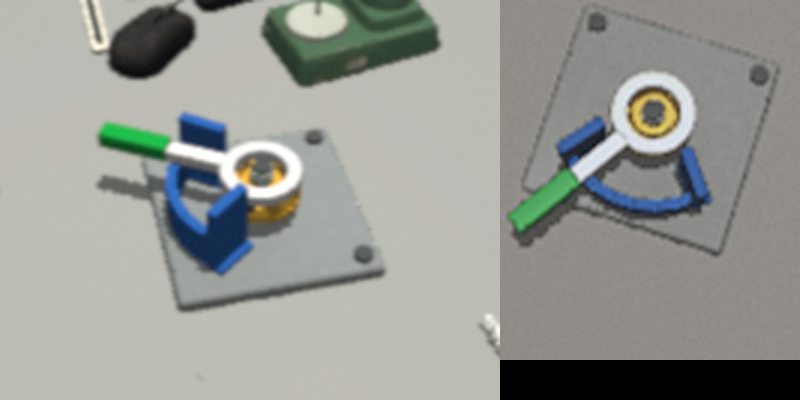

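The wrench is seated and level: ring centred on the stud at about (653,112) in the crop, handle beside the left wall, ring top at 57–58 mm. The gripper is well clear, so I'll hand in.

```bash
python3 -c "
from bench import arm
print(arm.job_done())"
```

```text
the job is handed in; nothing more can be done
None
```

I tightened the nut in two strokes, by an estimated 1.9 rad (at least about 1.77 rad), and left the wrench seated and released. That figure comes from the handle's angle and the play in the slots, because the nut's joint cannot be read directly. `job_done()` reported no verdict.

- **First stroke:** I gripped the green handle and swung it clockwise from −0.19 to +0.95 rad, measured toward +y. It did not touch a wall.
- **Reseating:** I eased back 0.1 rad, lifted until the ring was about 26.6 mm above the lugs, and swung back to −0.24 rad. It went into the next slots with no contact force.
- **Second stroke:** I swung to +0.87 rad, opened the gripper and moved it well clear.

**Last checks:**
- The ring top was at 57–58 mm, its seated height, with the ring centred on the stud in both views.
- The grip stayed where I released it.
- Contact forces stayed at a few newtons or less in every reading.
- The clock stood at about 20 s, against the 51 s limit.
- The two cameras differed by 3–5 mm sideways, roughly their calibration tolerance. No check failed.

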